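Gauge blade held snug in a spring contact clip

ROBOT

A 6-joint arm with a two-finger parallel gripper is mounted at the origin on the work surface. World frame = base frame: x ahead of the robot, y to its left, z up, the work surface at z = 0. Lengths are in m, angles in degrees, forces in N, time in s.
With the tool pointing down it reaches from about 0.4 to 0.825 m from the base axis. Payload 7 kg.
Tool frame: the origin (TCP) lies on the centre line of the jaws, within the pads' length; the fingertips stand 8 mm ahead of it and the grasp point (between the pads) lies 11 mm behind it; z points along the fingers, y is the line along which they close (so a half turn about z gives the same grasp; the last joint's range is limited). The gripper opens to 88 mm and grips with 3 to 60 N. Pads are 19 mm wide; open, the fingers measure 130 mm over their backs; the gripper's body (78 mm by 193 mm) begins 47 mm behind the grasp point.
Start: joints at [83.085, 20.546, 0.682, 0, -70.136, -16.507], TCP at [0.268, 0.619, 0.235] pointing down, gripper open.
Joint ranges: [-176.03, 176.03], [-82.01, 121.73], [-58.28, 71.71], [-173.87, 95.51], [-174.79, -0.11], [-173.66, 173.66]. Speed limits (degrees/s): [136.94, 136.94, 172.46, 180, 180, 180].

INTERFACE

Orientations are given as [roll, pitch, yaw] about the fixed x, y, z axes, in that order (R = Rz(yaw) Ry(pitch) Rx(roll)).
In Python, from plant import r gives the robot as it stands.
- The arm moves only by the tool carry_out, never from a script. Its argument "targets" is a list of rows, each a list of 6 numbers: the shift along the tool's x, y, z scaled (see below), then the turn, a rotation vector about the tool's x, y, z scaled (see below). A call has 1 to 5 rows; each row shifts and turns the commanded pose from where the row before left it, along the tool's axes as they then stand; what a row does not reach is not made up. The controller multiplies each number of a shift by 0.5 m and each number of a turn by 60 degrees. A row lasts 1/8 s, in which the tool goes at most 62.5 mm and 10.7 degrees, less where a joint would pass 70% of its speed; a pose out of reach is approached as far as the arm can. A call with a number of a shift or a turn outside -1 to 1 is refused whole. A call with a gripper value outside its range is refused whole. "hand" is the opening, from 0 (shut) to 1 (fully open), set as the call begins (left out, the last holds). The fingers move at their own pace and stop on an object; "squeeze" is the grip in N (left out, the last holds). Time passes only in rows, so rows that do not move let the fingers close. It gives the time, the measured TCP pose, the force, the opening and the grip force at its end, in the units of the state.
- r.get_state(): the state, without advancing time (a new reading comes with each control period).
- r.capture(name): name is "scene" or "top" or "wrist"; returns the picture (480x640x3 uint8, red, green, blue); there is no depth.
- r.camera_info(name): a dict with "K" (3x3 intrinsics, pixels), "eye" and "attitude" of the camera in the world. Camera axes: x right, y down, z forward; pixel columns grow to the right and rows downward; lengths in m; the calibration is good to about 2 mm. A picture is of the moment at which its call begins: read the wrist's pose just before it. camera_info takes no time and is no camera call; for the wrist camera it gives the pose at the moment of the call.
- r.close_job(): hands the job in; it is judged then, once.
The state is a dict: "time_s": time; "joints": joint angles; "qd": joint speeds; "joint_torque": joint torques, N m; "tcp_pos": TCP position; "eef_rot": TCP orientation; "contact_force": force on the tool from outside, world axes, zero at the start; "moment": the same for the moment, N m; "gripper_width": finger opening in m; "gripper_force": force on a finger pad.
Only numpy, scipy, OpenCV 4.12 (cv2) and the standard library are available. Lean on these libraries where they do the work, as an engineer would, in place of code of your own. Each camera call takes 0.05 s, during which the arm holds its last target. There are 200 camera calls.

TASK

Lift the longest of the three steel gauge blades out of the slotted rack and slide it straight down, upright, between the two facing brass plates of the contact clip until it drags snugly on both; the plates spring, so feel your way and do not force it. The program finishes while still gripping the blade there, held still at that depth with the plates pressing lightly on both sides, for the clip to be checked. Leave the other blades and the goods on the counter where they are.

Things in the scene. Friction and masses are not known exactly. Their poses are not given: they have to be found in the camera images.
- long_blade: the longest of the three gauge blades (it stands 30 mm taller than the other two): a flat steel blade 5 thick (its x) by 30 wide (its y) by 85 long (its z), with a black grip on top 14 thick (x) by 30 wide (y) by 44 tall; 0.09 to 0.17 kg. Origin: centre of the blade's square lower end; z points up to the grip. It starts upright in any one of the rack's three slots
- long_blade_grip (a point): centre of the long blade's black grip, 107 mm above the blade's lower end
- short_blade_1: a bystander: blade of the same section and grip, but only 55 long below the grip. Origin at its lower end
- short_blade_2: a bystander: second blade of the same kind, 55 long below the grip
- rack: fixed aluminium rack, 55 (x) by 210 (y) by 45 tall, with three slots in a row along its y at -65, 0 and +65 mm, each 35 deep, some 2 mm wider and longer than the blades; the blades stand in them, broad faces towards the rack's x, on slot floors 10 mm above the table. Origin: centre of the underside
- clip_base: grey base rail of the contact clip, 80 (x) by 220 (y), 27 tall at its ends, fixed to the table. Origin: centre of the underside. On it a black carriage (its top 25 mm above the table) floats freely by up to 16 mm either way along the base's y (it needs about 1 N); the carriage carries both brass plates
- fixed_plate: the brass contact plate rigid on the carriage, at the -y side of the gap: 50 wide (x), 6 thick, 60 tall, axes as the base's. Origin: middle of its lower edge on the face towards the gap, 50 mm above the table; the face leans back 1 mm towards -y for every 10 mm of height. Below the plates 25 mm stays free above the carriage
- sprung_plate: the other brass plate at the +y side of the gap, same size, leaning to +y as much, origin also at its lower edge; it yields outwards along +y against a spring of 7 N per mm. The gap is a V, narrowing by 2 mm for every 10 mm of depth, from 12 to 15 mm at the top to 0.5 to 3 mm at the lower edges: its width is set differently every time
- fixed_edge (a point): middle of the fixed plate's upper edge on the gap side, about 110 mm above the table; axes as the clip base's. The 5 mm blade first meets both plates with its lower end 37 to 50 mm below the upper edges; each 1 mm further down adds about 1.4 N on each plate
- sprung_edge (a point): middle of the sprung plate's upper edge on the gap side; the middle of the gap's mouth is midway between this and the fixed edge. The plates are rough: sliding down takes roughly 1 to 1.5 N of push for each N that a plate presses
- capacitor: a bystander: blue and silver can, 40 diameter, 55 tall, standing (mm). Origin: centre of the underside
- dial_knob: a bystander: black plastic knob, 38 diameter, 22 tall (mm). Origin: centre of the underside
- transformer: a bystander: small transformer, 50 x 60 x 40 tall (mm). Origin: centre of the underside
- spool: a bystander: grey spool, 52 diameter, 36 tall (mm). Origin: centre of the underside
- screwdriver: a bystander: red-handled screwdriver, about 170 long, lying (mm). Origin: about its middle
Mind the look-alikes: they are no part of the job. Leave any black look-alike of the rack alone.

How it is judged:
By the outcome, as a careful person would: the job done as asked, in the order asked, and still so for the second after the job is handed in, while the arm keeps its last pose, push and grip.
It also fails if it takes over 51 s, if anything falls off the work surface, if the arm or the gripper's body presses on something with over 40 N, if the wrist force passes 120 N, or if a joint passes its speed limit or range.

## Working session

There is one attempt and no reset: what is moved stays moved. The work goes in short steps, Python scripts to look and compute and a tool call to move; the robot and the scene stay as the last step left them, time stands still between calls to the robot, and variables do not carry over. Pictures are saved under pics/ and viewed, at most 10 in all, crops included, and the job is handed in when it is done.

Besides the shell and the picture viewer there is one more tool, called after "Request:" by a JSON object that holds its "fn" and its "kwargs". carry_out: Moves the arm, as the interface text tells. Its arguments: {"type":"object","properties":{"targets":{"type":"array","items":{"type":"array","items":{"type":"number","minimum":-1,"maximum":1}}},"hand":{"type":"number"},"squeeze":{"type":"number"}},"required":["targets"]}

```bash
ls; mkdir -p pics; python3 - <<'E'
from plant import r
import cv2,numpy as np
for n in("scene","top"):
    im=r.capture(n); cv2.imwrite(f"pics/{n}0.png",im[...,::-1]); 
for n in("scene","top","wrist"):
    c=r.camera_info(n);print(n,c)
s=r.get_state();print(s)
E
```

```text
pics
scene {'K': array([[620.03641619,   0.        , 322.54835936],
       [  0.        , 620.03641619, 238.749503  ],
       [  0.        ,   0.        ,   1.        ]]), 'eye': array([1.2313774 , 0.42238276, 0.65323386]), 'attitude': array([-123.50563389,   -0.61408966,  119.41788208])}
top {'K': array([[537.4354558,   0.       , 324.5704677],
       [  0.       , 537.4354558, 238.3666223],
       [  0.       ,   0.       ,   1.       ]]), 'eye': array([ 0.33060879, -0.00292066,  1.07053037]), 'attitude': array([-171.00058466,   -0.40859326,  -89.93725353])}
wrist {'K': array([[396.79091596,   0.        , 316.15310521],
       [  0.        , 396.79091596, 238.60171587],
       [  0.        ,   0.        ,   1.        ]]), 'eye': array([0.33092053, 0.59243936, 0.38446028]), 'attitude': array([ 1.65183457e+02, -4.52518913e-02, -1.13322367e+02])}
{'time_s': 0.1, 'joints': array([ 8.30845588e+01,  2.05878195e+01,  6.37342499e-01, -1.75055681e-02,
       -7.01366408e+01, -1.65065744e+01]), 'qd': array([-0.02436439, -0.123475  ,  0.12096526,  0.04169003,  0.07625714,
       -0.01954799]), 'joint_torque': array([-1.47123268e-03, -5.84162378e+01,  2.93751365e+01,  7.01546699e+00,
        1.02157283e-02, -4.41871282e-05]), 'tcp_pos': array([0.26816988, 0.6189581 , 0.23369882]), 'eef_rot': array([ 1.79911796e+02, -8.97576165e-03, -2.34279692e+01]), 'contact_force': array([-0.43793364,  0.29798072,  0.48370134]), 'moment': array([-0.00757045,  0.04807163,  0.01009449]), 'gripper_force': 0.0, 'gripper_width': 0.08711596201147735}
```

View pics/scene0.png

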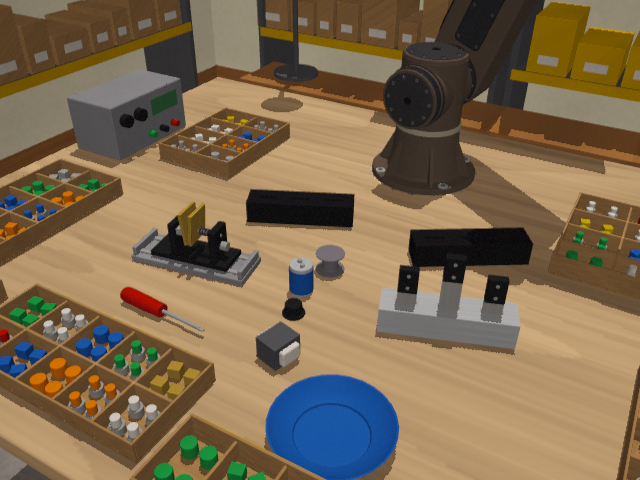

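View pics/top0.png

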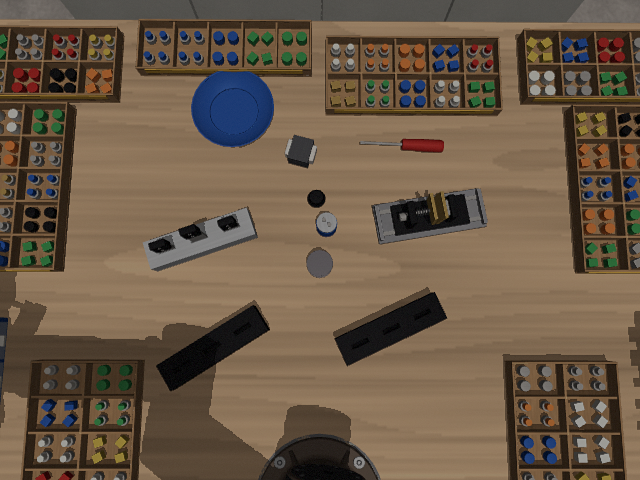

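The scene view shows the aluminium rack at right, around (450,310). Its middle blade is the tallest, with its grip at about (455,268). The clip is at (195,240). In the top view the rack is at (200,238), with the middle grip at about (190,231), and the clip is at (428,215).

```bash
cat > h.py <<'E'
import numpy as np, cv2
from scipy.spatial.transform import Rotation as R
def cam(c):
    return np.array(c["K"]),np.array(c["eye"]),R.from_euler("xyz",c["attitude"],degrees=True).as_matrix()
def ray(c,p):
    K,e,A=cam(c); d=A@np.linalg.solve(K,[p[0],p[1],1.]); return e,d/np.linalg.norm(d)
def plane(c,p,z):
    e,d=ray(c,p); return e+d*(z-e[2])/d[2]
def tri(obs):
    M=np.zeros((3,3));b=np.zeros(3);L=[]
    for c,p in obs:
        e,d=ray(c,p);P=np.eye(3)-np.outer(d,d);M+=P;b+=P@e;L.append((e,P))
    x=np.linalg.solve(M,b); return x,[float(np.linalg.norm(P@(x-e))) for e,P in L]
def proj(c,X):
    K,e,A=cam(c); q=K@(A.T@(np.array(X)-e)); return q[:2]/q[2]
def comps(m,amin):
    n,l,s,c=cv2.connectedComponentsWithStats(m.astype(np.uint8))
    return [(i,s[i],c[i]) for i in range(1,n) if s[i][4]>=amin],l
E
python3 - <<'E'
import cv2,numpy as np
from plant import r
from h import *
t=cv2.imread("pics/top0.png");s=cv2.imread("pics/scene0.png")
T=r.camera_info("top");S=r.camera_info("scene")
g=t.astype(int);gm=(np.ptp(g,axis=2)<18)&(g.min(2)>95)
cs,l=comps(gm,300)
for i,st,c in cs:
    if 140<c[0]<500 and 180<c[1]<280:
        rc=cv2.minAreaRect(np.argwhere(l==i)[:,::-1].astype(np.float32)); print("gray",st,rc)
        b=cv2.boxPoints(rc); z=.045 if c[0]<300 else .025
        P=np.array([plane(T,p,z) for p in b]);print(P.round(4).tolist(),P.mean(0).round(4))
for n,im,(x0,y0,x1,y1) in(("T",t,(140,205,260,270)),("S",s,(385,250,520,310))):
    m=np.zeros(im.shape[:2],bool);m[y0:y1,x0:x1]=(im.max(2)<50)[y0:y1,x0:x1]
    for i,st,c in comps(m,40)[0]: print(n,st,c.round(1))
cv2.imwrite("pics/z.png",np.hstack([cv2.resize(t[180:250,365:495],None,fx=3,fy=4,interpolation=2)[:,:390],cv2.resize(s[195:285,125:265],None,fx=2.9,fy=3.111,interpolation=2)]))
E
```

```text
gray [ 375  189  111   54 1067] ((429.6080322265625, 215.38525390625), (38.249122619628906, 106.5290298461914), 80.67640686035156)
[[0.5634, -0.1084, 0.025], [0.5993, -0.3197, 0.025], [0.5225, -0.3286, 0.025], [0.4874, -0.1196, 0.025]] [ 0.5431 -0.2191  0.025 ]
gray [ 143  208  112   61 2104] ((198.17330932617188, 238.03244018554688), (28.275718688964844, 110.4573974609375), 71.34210968017578)
[[0.4846, 0.3427, 0.045], [0.5546, 0.1431, 0.045], [0.5018, 0.1244, 0.045], [0.4329, 0.3227, 0.045]] [0.4935 0.2332 0.045 ]
T [217 216  22  15 213] [227.3 222.8]
T [178 224  29  15 242] [190.3 231.5]
T [148 238  27  15 237] [160.2 245.4]
S [ 398  250  122   44 2503] [451.8 263.6]
S [484 275  25  30 536] [496.2 289.1]
```

View pics/z.png

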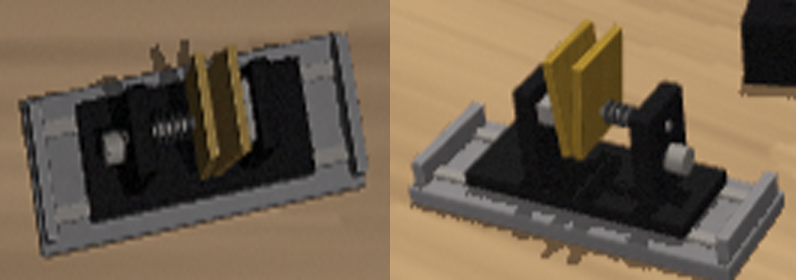

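Request:
{"fn": "carry_out", "kwargs": {"targets": [[0.072,0.053,0,0,0,0],[0.072,0.053,0,0,0,0],[0.072,0.053,0,0,0,0],[0.072,0.053,0,0,0,0],[0.072,0.053,0,0,0,0]], "hand": 1}}

```text
time_s: 0.72
tcp_pos: [0.3812, 0.4247, 0.2343]
eef_rot: [180.0, 0.0, -23.4]
contact_force: [0.6, 0.2, 0.1]
gripper_width: 0.0876
gripper_force: 0.0
```

Request:
{"fn": "carry_out", "kwargs": {"targets": [[0.072,0.053,0,0,0,0],[0.072,0.053,0,0,0,0],[0.072,0.053,0,0,0,0],[0.072,0.053,0,0,0,0],[0.072,0.053,0,0,0,0]]}}

```text
time_s: 1.35
tcp_pos: [0.4937, 0.2317, 0.2344]
eef_rot: [180.0, 0.0, -23.4]
contact_force: [0.4, 0.7, -0.2]
gripper_width: 0.0881
gripper_force: 0.0
```

Request:
{"fn": "carry_out", "kwargs": {"targets": [[0,0,0,0,0,0.158],[0,0,0,0,0,0.158],[0,0,0,0,0,0.158],[0,0,0,0,0,0.158],[0,0,0,0,0,0.158]]}}

```text
time_s: 1.98
tcp_pos: [0.4931, 0.2329, 0.2342]
eef_rot: [180.0, -0.0, -71.1]
contact_force: [0.8, -0.1, -0.2]
gripper_width: 0.0875
gripper_force: 0.0
```

Request:
{"fn": "carry_out", "kwargs": {"targets": [[0,0,0,0,0,0],[0,0,0,0,0,0]]}}

```text
time_s: 2.22
tcp_pos: [0.4932, 0.233, 0.2344]
eef_rot: [180.0, -0.0, -70.6]
contact_force: [-0.1, 0.8, -0.2]
gripper_width: 0.0876
gripper_force: 0.0
```

```bash
python3 - <<'E'
import cv2,pickle
from plant import r
s=r.get_state();c=r.camera_info("wrist");im=r.capture("wrist")
pickle.dump(c,open("w1.pkl","wb"));cv2.imwrite("pics/w1.png",im[...,::-1]);print(s["time_s"],s["tcp_pos"],s["eef_rot"],s["contact_force"],c["eye"])
E
```

```text
2.225 [0.49323177 0.23304721 0.23442163] [ 1.79984612e+02 -4.61622077e-03 -7.06146313e+01] [-0.06961183  0.83006091 -0.17340017] [0.51603642 0.16911693 0.38514043]
```

View pics/w1.png

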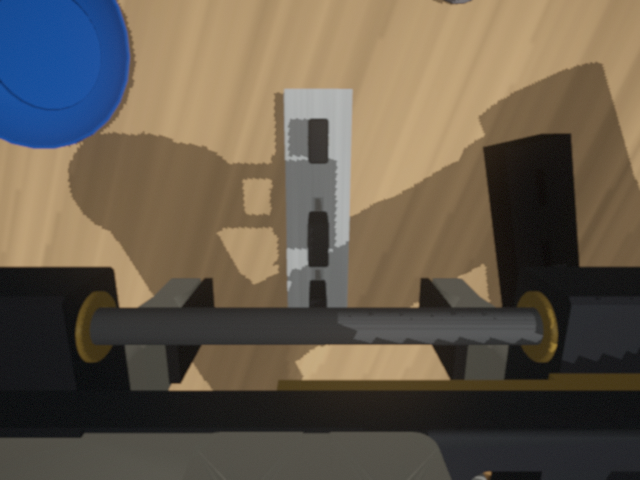

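The wrist view shows the rack between columns 284 and 352. Its grips are at (318,140), (318,238) for the long one in the middle, and (318,295). The rack runs straight up the image, so the yaw is right.

```bash
python3 - <<'E'
import cv2,pickle,numpy as np
from plant import r
from h import *
W=pickle.load(open("w1.pkl","rb"));T=r.camera_info("top")
t=cv2.imread("pics/top0.png");w=cv2.imread("pics/w1.png")
m=np.zeros(w.shape[:2],bool);m[195:285,295:345]=(w.max(2)<60)[195:285,295:345]
for i,st,c in comps(m,100)[0]:
    print(st,c)
    x,y,a,b=st[:4]
    P=[plane(W,p,.139) for p in((x,y),(x+a,y),(x,y+b),(x+a,y+b))]
    print(np.round(P,4).tolist(),np.mean(P,0).round(4))
    # mid-edges parallel rows: row profile
    print(w[y:y+b,318].max(1).tolist())
    print("tri centre vs top blob",tri([(W,(x+a/2,y+b/2)),(T,(190.3+.5,231.5+.5))]))
# rack edges in wrist at z=.045
for row in (100,130,170):
    g=w[row,270:365].astype(int);d=np.ptp(g,axis=1)<25
    xs=np.where(d&(g.max(1)>70))[0]+270; a,b=xs.min(),xs.max()+1
    A,B=plane(W,(a,row),.045),plane(W,(b,row),.045);print(row,a,b,A.round(4),B.round(4),np.linalg.norm(A-B),((A+B)/2).round(4))
tm=np.zeros(t.shape[:2],bool);tm[218:245,170:212]=(t.max(2)<50)[218:245,170:212]
i,st,c=max(comps(tm,40)[0],key=lambda k:k[1][4]);l=comps(tm,40)[1]
rc=cv2.minAreaRect(np.argwhere(l==i)[:,::-1].astype(np.float32));print(rc,[plane(T,p,.139).round(4).tolist() for p in cv2.boxPoints(rc)])
# predicted pixels of top-face centre guesses
for X in([.4935,.2332,.139],[.4935,.2332,.117]): print(proj(T,X),proj(W,X))
E
```

```text
[ 308  211   21   56 1052] [317.69676806 239.0256654 ]
[[0.5049, 0.2152, 0.139], [0.4924, 0.2107, 0.139], [0.4927, 0.2503, 0.139], [0.4797, 0.2457, 0.139]] [0.4924 0.2305 0.139 ]
[60, 44, 39, 40, 38, 41, 40, 42, 40, 38, 38, 42, 40, 40, 43, 41, 44, 41, 41, 41, 43, 43, 42, 40, 43, 40, 42, 40, 39, 42, 42, 40, 42, 38, 40, 37, 41, 38, 40, 39, 39, 40, 42, 40, 38, 38, 39, 40, 41, 40, 40, 38, 39, 38, 39, 54]
tri centre vs top blob (array([0.49130705, 0.23102845, 0.12577873]), [0.002326491533453773, 0.0023264915334537863])
100 283 352 [0.5498 0.1531 0.045 ] [0.497  0.1344 0.045 ] 0.05600856280097243 [0.5234 0.1437 0.045 ]
130 284 351 [0.5417 0.1751 0.045 ] [0.4895 0.1566 0.045 ] 0.05539935315545848 [0.5156 0.1659 0.045 ]
170 285 350 [0.5306 0.2059 0.045 ] [0.4787 0.1875 0.045 ] 0.055116120698153206 [0.5046 0.1967 0.045 ]
((191.86029052734375, 230.95196533203125), (13.745025634765625, 26.961395263671875), 82.40535736083984) [[0.4997, 0.249, 0.139], [0.5062, 0.2023, 0.139], [0.4819, 0.1983, 0.139], [0.4755, 0.2448, 0.139]]
[186.45116207 229.43071488] [315.50494696 242.84259051]
[189.47181659 231.54707442] [315.5186992  234.44597677]
```

Request:
{"fn": "carry_out", "kwargs": {"targets": [[-0.002,0.003,0.04,0,0,0],[0,0,0.04,0,0,0],[0,0,0.03,0,0,0],[0,0,0,0,0,0]]}}

```text
time_s: 2.78
tcp_pos: [0.4911, 0.2331, 0.1785]
eef_rot: [179.9, -0.1, -70.8]
contact_force: [0.1, 0.8, 0.4]
gripper_width: 0.0878
gripper_force: 0.0
```

```bash
python3 - <<'E'
import cv2,pickle,numpy as np
from plant import r
from h import *
s=r.get_state();c=r.camera_info("wrist");im=r.capture("wrist")[...,::-1].copy()
pickle.dump(c,open("w2.pkl","wb"));cv2.imwrite("pics/w2.png",im);print(s["time_s"],s["tcp_pos"],s["eef_rot"],s["contact_force"])
W=pickle.load(open("w1.pkl","rb"));w1=cv2.imread("pics/w1.png")
for X in([.4912,.2339,.139],):print(proj(c,X),proj(W,X))
m=np.zeros(im.shape[:2],bool);m[150:320,285:350]=(im.max(2)<60)[150:320,285:350]
for i,st,cc in comps(m,60)[0]: print(st,cc)
E
```

```text
2.775 [0.49109853 0.23309587 0.17850989] [ 1.79880919e+02 -5.35270845e-02 -7.07771727e+01] [0.14384241 0.82859134 0.36141639]
[315.22228412 273.43168335] [318.50811726 244.97683495]
[303 150  23  19 426] [314.00469484 158.78169014]
[ 301  227   27   74 1794] [314.40245262 264.02842809]
[285 307  65  13 681] [313.11453744 312.8722467 ]
```

View pics/w2.png

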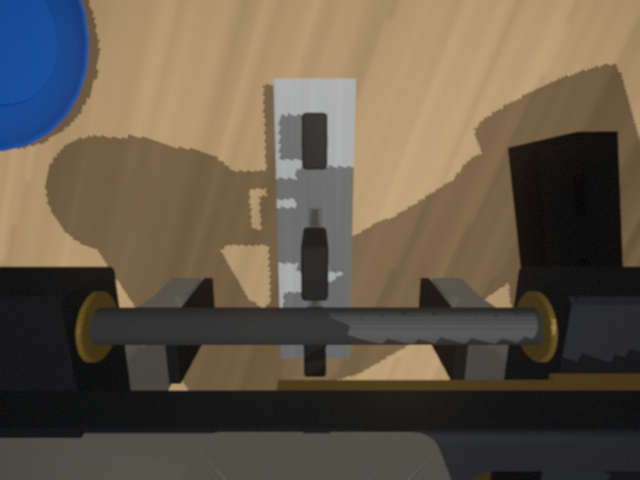

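The grip now spans rows 228–300 at columns 301–328. Below I triangulate its two ends from both wrist views.

```bash
python3 - <<'E'
import pickle
from h import *
A=pickle.load(open("w1.pkl","rb"));B=pickle.load(open("w2.pkl","rb"))
print(tri([(A,(318.5,266.5)),(B,(314.5,300.5))]),tri([(A,(318.3,211.5)),(B,(314.5,227.5))]))
for z in(.095,.139):print(plane(B,(314.5,300.5),z),plane(B,(314.5,227.5),z))
E
```

```text
(array([0.4868279 , 0.24688179, 0.14162909]), [0.00020843691480804206, 0.0002084369148079716]) (array([0.49565132, 0.22165797, 0.09256746]), [0.0002615151519799266, 0.0002615151519797937])
[0.48034692 0.26620565 0.095     ] [0.49609639 0.22115195 0.095     ]
[0.4866548  0.24801358 0.139     ] [0.49944671 0.21142042 0.139     ]
```

Request:
{"fn": "carry_out", "kwargs": {"targets": [[-0.003,-0.001,0.05,0,0,0],[0,0,0.05,0,0,0],[0,0,0.043,0,0,0],[0,0,0,0,0,0],[0,0,0,0,0,0]]}}

```text
time_s: 3.45
tcp_pos: [0.4923, 0.2357, 0.1094]
eef_rot: [-179.9, 0.0, -70.8]
contact_force: [1.4, -0.3, 0.2]
gripper_width: 0.0877
gripper_force: 0.0
```

Request:
{"fn": "carry_out", "kwargs": {"targets": [[0,0,0,0,0,0],[0,0,0,0,0,0],[0,0,0,0,0,0],[0,0,0,0,0,0],[0,0,0,0,0,0]], "hand": 0, "squeeze": 15}}

```text
time_s: 4.08
tcp_pos: [0.4915, 0.2351, 0.1081]
eef_rot: [180.0, -0.0, -70.8]
contact_force: [-0.3, 0.3, -0.7]
gripper_width: 0.0436
gripper_force: 0.0
```

Request:
{"fn": "carry_out", "kwargs": {"targets": [[0,0,0,0,0,0],[0,0,0,0,0,0],[0,0,0,0,0,0],[0,0,0,0,0,0]]}}

```text
time_s: 4.58
tcp_pos: [0.4915, 0.2351, 0.108]
eef_rot: [180.0, -0.0, -70.8]
contact_force: [-0.5, -0.5, -0.2]
gripper_width: 0.014
gripper_force: 15.0
```

Request:
{"fn": "carry_out", "kwargs": {"targets": [[0,0,0,0,0,0],[0,0,-0.01,0,0,0],[0,0,-0.02,0,0,0],[0,0,-0.03,0,0,0],[0,0,-0.03,0,0,0]], "squeeze": 45}}

```text
time_s: 5.2
tcp_pos: [0.4918, 0.2353, 0.1546]
eef_rot: [-180.0, 0.0, -70.8]
contact_force: [0.8, 0.4, -1.6]
gripper_width: 0.0138
gripper_force: 45.0
```

Request:
{"fn": "carry_out", "kwargs": {"targets": [[0,0,-0.06,0,0,0],[0,0,-0.07,0,0,0],[0,0,-0.07,0,0,0],[0,0,0,0,0,0]]}}

```text
time_s: 5.7
tcp_pos: [0.4929, 0.236, 0.2573]
eef_rot: [-179.6, 0.1, -70.8]
contact_force: [0.4, -0.5, -0.8]
gripper_width: 0.0139
gripper_force: 45.0
```

```bash
python3 - <<'E'
import cv2,numpy as np
from plant import r
from h import *
T=r.camera_info("top");S=r.camera_info("scene")
for n,C,(x0,y0,x1,y1) in(("top",T,(365,180,495,250)),("scene",S,(125,195,265,285))):
    im=cv2.imread(f"pics/{n}0.png");h=cv2.cvtColor(im,cv2.COLOR_BGR2HSV)
    m=np.zeros(im.shape[:2],bool);m[y0:y1,x0:x1]=((h[...,1]>150)&(h[...,0]>18)&(h[...,0]<32))[y0:y1,x0:x1]
    for i,st,c in comps(m,15)[0]:print(n,st,c)
print("mouth approx",plane(T,(439,207.5),.11))
# scene crop: sprung?/fixed upper edges outer corners
f=lambda u,v:(125+(u-390)/2.9,195+v/3.111)
for p in((565,55),(600,50)):print(plane(S,f(*p),.11))
E
```

```text
top [434 192  10  24  84] [438.44047619 203.92857143]
top [427 195   7  23  48] [430.08333333 205.9375    ]
top [435 218   6   6  16] [437.8125 220.3125]
scene [178 202  27  45 829] [191.27382388 222.34740651]
mouth approx [ 0.54036787 -0.21883997  0.11      ]
[ 0.56128159 -0.21454951  0.11      ]
[ 0.54686509 -0.20041249  0.11      ]
```

Request:
{"fn": "carry_out", "kwargs": {"targets": [[0.086,0.032,0,0,0,0],[0.086,0.032,0,0,0,0],[0.086,0.032,0,0,0,0],[0.086,0.032,0,0,0,0],[0.086,0.032,0,0,0,0]]}}

```text
time_s: 6.32
tcp_pos: [0.486, 0.0043, 0.2531]
eef_rot: [180.0, 0.0, -70.8]
contact_force: [0.0, -0.8, -1.4]
gripper_width: 0.0135
gripper_force: 45.0
```

Request:
{"fn": "carry_out", "kwargs": {"targets": [[0.086,0.032,0,0,0,0],[0.086,0.032,0,0,0,0],[0.086,0.032,0,0,0,0],[0.086,0.032,0,0,0,0],[0.086,0.032,0,0,0,0]]}}

```text
time_s: 6.95
tcp_pos: [0.4811, -0.225, 0.253]
eef_rot: [180.0, 0.0, -70.8]
contact_force: [0.9, 0.3, -1.4]
gripper_width: 0.0134
gripper_force: 45.0
```

Request:
{"fn": "carry_out", "kwargs": {"targets": [[0,0,0,0,0,-0.16],[0,0,0,0,0,-0.16],[0,0,0,0,0,-0.16],[0,0,0,0,0,-0.16],[0,0,0,0,0,-0.16]]}}

```text
time_s: 7.58
tcp_pos: [0.4812, -0.2235, 0.2528]
eef_rot: [-180.0, 0.0, -22.5]
contact_force: [0.2, 0.1, -1.9]
gripper_width: 0.0137
gripper_force: 45.0
```

Request:
{"fn": "carry_out", "kwargs": {"targets": [[0,0,0,0,0,-0.16],[0,0,0,0,0,-0.16],[0,0,0,0,0,-0.16],[0,0,0,0,0,-0.06],[0,0,0,0,0,0]]}}

```text
time_s: 8.2
tcp_pos: [0.4813, -0.2235, 0.2529]
eef_rot: [-180.0, 0.0, 9.5]
contact_force: [0.7, -0.3, -1.6]
gripper_width: 0.0137
gripper_force: 45.0
```

```bash
cat > snap.py <<'E'
import cv2,pickle,sys
from plant import r
n=sys.argv[1]
s=r.get_state();c=r.camera_info("wrist");im=r.capture("wrist")
pickle.dump(c,open(n+".pkl","wb"));cv2.imwrite(f"pics/{n}.png",im[...,::-1]);print(s["time_s"],s["tcp_pos"],s["eef_rot"],s["contact_force"],c["eye"])
E
python3 snap.py c1
```

```text
8.2 [ 0.48128478 -0.22349392  0.25286204] [-1.79978939e+02  3.08540809e-02  9.53795733e+00] [ 0.70239879 -0.26937195 -1.62948391] [ 0.54875539 -0.2118689   0.40358038]
```

View pics/c1.png

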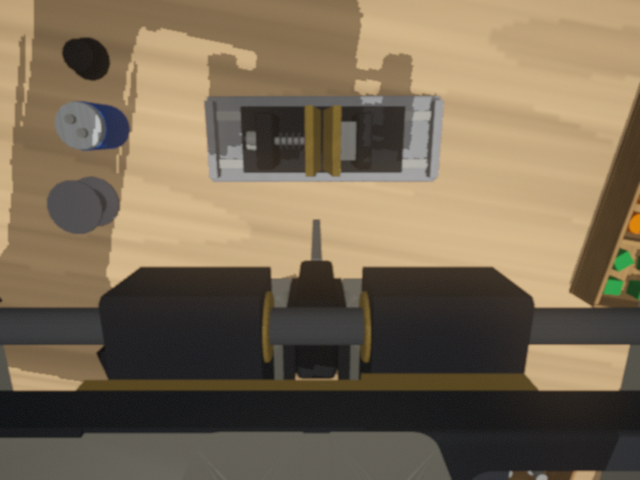

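The clip lies at columns 207–442, with the plates at columns 305–341, rows 106–177. The blade tip is at (317,222). Next I measure the plate edges and the blade tip.

```bash
python3 - <<'E'
import pickle
from plant import r
from h import *
W=pickle.load(open("c1.pkl","rb"));w=cv2.imread("pics/c1.png")
for row in(112,140,170):print(row,[(x,)+tuple(int(v) for v in w[row,x,::-1]) for x in range(300,346)] if row==140 else w[row,300:346,2].tolist())
h=cv2.cvtColor(w,cv2.COLOR_BGR2HSV);m=np.zeros(w.shape[:2],bool);m[95:185,290:360]=((h[...,1]>120)&(h[...,0]>15)&(h[...,0]<35))[95:185,290:360]
for i,st,c in comps(m,15)[0]:print(st,c)
print(w[95:185,310,2].tolist())
g=w.astype(int);gm=np.zeros(m.shape,bool);gm[85:195,195:455]=((np.ptp(g,axis=2)<22)&(g.max(2)>80))[85:195,195:455]
pts=np.argwhere(gm)[:,::-1].astype(np.float32);rc=cv2.minAreaRect(pts);print(rc);P=np.array([plane(W,p,.025) for p in cv2.boxPoints(rc)]);print(P.round(4).tolist(),P.mean(0))
print(w[228,305:330,2].tolist(),w[240,305:330,2].tolist(),w[214:232,316,2].tolist())
E
```

```text
112 [42, 40, 39, 51, 78, 107, 121, 125, 125, 125, 126, 124, 117, 102, 89, 84, 84, 83, 84, 82, 72, 56, 52, 66, 80, 83, 83, 84, 85, 84, 83, 87, 97, 113, 124, 124, 126, 125, 125, 123, 113, 87, 59, 44, 44, 42]
140 [(300, 99, 96, 93), (301, 113, 110, 106), (302, 115, 114, 109), (303, 107, 105, 100), (304, 99, 92, 81), (305, 106, 90, 60), (306, 118, 96, 47), (307, 124, 102, 48), (308, 126, 103, 48), (309, 128, 104, 50), (310, 127, 104, 47), (311, 126, 104, 50), (312, 120, 98, 47), (313, 105, 85, 41), (314, 91, 74, 36), (315, 86, 71, 36), (316, 86, 70, 36), (317, 87, 70, 36), (318, 87, 70, 35), (319, 83, 67, 35), (320, 73, 60, 36), (321, 55, 47, 35), (322, 55, 48, 36), (323, 72, 60, 37), (324, 82, 68, 37), (325, 86, 70, 38), (326, 86, 70, 38), (327, 85, 69, 36), (328, 85, 69, 36), (329, 84, 69, 36), (330, 86, 70, 38), (331, 92, 75, 39), (332, 106, 86, 42), (333, 119, 97, 46), (334, 124, 101, 46), (335, 126, 103, 48), (336, 126, 103, 49), (337, 127, 103, 48), (338, 127, 103, 47), (339, 127, 105, 58), (340, 124, 108, 78), (341, 119, 111, 97), (342, 118, 115, 108), (343, 117, 116, 110), (344, 
[... 636 characters left out ...]
28, 128, 127, 126, 126, 125, 123, 123, 123, 125, 124, 127, 127, 127, 127, 126, 127, 128, 129, 129, 128, 128, 130, 131, 139, 152, 158, 156, 157, 171, 197, 208, 210]
((323.5, 137.99998474121094), (236.99996948242188, 83.99998474121094), -0.0)
[[0.489, -0.1141, 0.025], [0.5642, -0.1068, 0.025], [0.6, -0.3174, 0.025], [0.5267, -0.336, 0.025]] [ 0.5449673  -0.21861187  0.025     ]
[204, 204, 204, 205, 206, 202, 188, 154, 115, 98, 98, 99, 96, 99, 119, 159, 192, 206, 208, 208, 208, 208, 208, 208, 208] [197, 197, 197, 196, 197, 192, 173, 132, 100, 98, 97, 98, 97, 96, 101, 126, 163, 187, 195, 195, 195, 194, 195, 195, 195] [206, 205, 206, 205, 194, 154, 109, 98, 97, 98, 98, 98, 99, 99, 99, 97, 99, 97]
```

```bash
python3 - <<'E'
import pickle
from h import *
W=pickle.load(open("c1.pkl","rb"))
s=plane(W,(313.4,141),.11);f=plane(W,(332.2,141),.11)
print(s,f,np.linalg.norm(s-f),"mid",(s+f)/2)
print("ends",plane(W,(322.8,105.5),.11),plane(W,(322.8,176.5),.11))
t=plane(W,(316.4,219.3),.155);print("tip",t)
y=np.radians(9.54);tx=np.array([np.cos(y),np.sin(y),0]);ty=np.array([np.sin(y),-np.cos(y),0])
tcp=np.array([.48128,-.22349,.2529])
print("tip rel tcp",(t-tcp)@tx,(t-tcp)@ty);m=(s+f)/2;print("mouth rel tcp",(m-tcp)@tx,(m-tcp)@ty)
E
```

```text
[ 0.54330606 -0.21021752  0.11      ] [ 0.54556999 -0.22353494  0.11      ] 0.013508486963875823 mid [ 0.54443802 -0.21687623  0.11      ]
ends [ 0.56831379 -0.21271324  0.11      ] [ 0.51947745 -0.22122899  0.11      ]
tip [ 0.49648396 -0.22043001  0.155     ]
tip rel tcp 0.015500840045387529 -0.0004978254623776951
mouth rel tcp 0.06338069655394753 0.003945264416429632
```

Request:
{"fn": "carry_out", "kwargs": {"targets": [[0.063,0.009,0,0,0,0],[0.063,0,0,0,0,0],[0,0,0.03,0,0,0],[0,0,0.02,0,0,0],[0,0,0,0,0,0]]}}

```text
time_s: 8.88
tcp_pos: [0.5433, -0.2175, 0.227]
eef_rot: [-180.0, 0.1, 9.5]
contact_force: [0.4, 0.2, -1.3]
gripper_width: 0.0137
gripper_force: 45.0
```

```bash
python3 snap.py c2; python3 - <<'E'
import cv2;w=cv2.imread("pics/c2.png");cv2.imwrite("pics/c2z.png",cv2.resize(w[150:330,200:440],None,fx=3.3,fy=3.3))
E
```

```text
8.875 [ 0.5432689  -0.21751431  0.22697552] [-1.79960298e+02  1.27609514e-01  9.53889028e+00] [ 0.40797328  0.17814782 -1.33301631] [ 0.61095587 -0.20594126  0.37754029]
```

View pics/c2z.png

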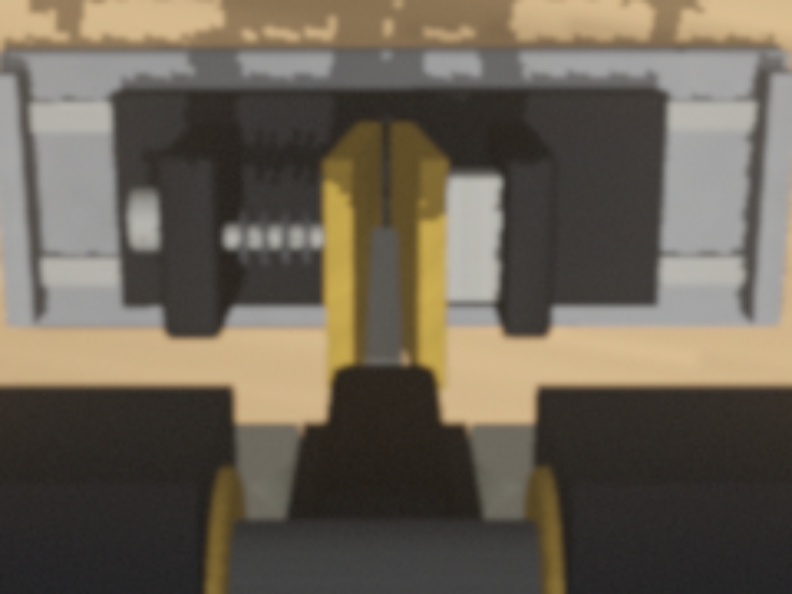

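The blade, at about crop column 384, points into the V, whose mouth spans about columns 354–418 (middle 386). It is centred to within about 0.5 mm. I check the height of the upper edges from the two views.

```bash
python3 - <<'E'
import pickle
from h import *
A=pickle.load(open("c1.pkl","rb"));B=pickle.load(open("c2.pkl","rb"))
f=lambda u,v:(200+(u+.5)/3.3-.5,150+(v+.5)/3.3-.5)
for a,b in(((313.1,105.5),(354,158)),((332.2,105.5),(418,158))):print(tri([(A,a),(B,f(*b))]))
E
```

```text
(array([ 0.5674113 , -0.20609314,  0.10644704]), [0.00017417000521819734, 0.0001741700052181438])
(array([ 0.56967171, -0.21936654,  0.1065084 ]), [5.218602744675028e-05, 5.218602744682968e-05])
```

Request:
{"fn": "carry_out", "kwargs": {"targets": [[0,0,0.03,0,0,0],[0,0,0.03,0,0,0],[0,0,0.02,0,0,0],[0,0,0.016,0,0,0],[0,0,0,0,0,0]]}}

```text
time_s: 9.55
tcp_pos: [0.5443, -0.2175, 0.1793]
eef_rot: [-180.0, 0.1, 9.6]
contact_force: [0.4, -0.3, -1.5]
gripper_width: 0.014
gripper_force: 45.0
```

Request:
{"fn": "carry_out", "kwargs": {"targets": [[0,0,0,0,0,0],[0,0,0.004,0,0,0],[0,0,0.004,0,0,0],[0,0,0,0,0,0]]}}

```text
time_s: 10.05
tcp_pos: [0.5444, -0.2175, 0.1759]
eef_rot: [-180.0, 0.0, 9.6]
contact_force: [0.3, -0.2, -1.7]
gripper_width: 0.0138
gripper_force: 45.0
```

Request:
{"fn": "carry_out", "kwargs": {"targets": [[0,0,0.004,0,0,0],[0,0,0.004,0,0,0],[0,0,0.004,0,0,0],[0,0,0,0,0,0]]}}

```text
time_s: 10.55
tcp_pos: [0.5444, -0.2175, 0.1698]
eef_rot: [-180.0, 0.0, 9.6]
contact_force: [-0.6, 1.2, -1.4]
gripper_width: 0.0137
gripper_force: 45.0
```

Request:
{"fn": "carry_out", "kwargs": {"targets": [[0,0,0.004,0,0,0],[0,0,0,0,0,0]]}}

```text
time_s: 10.8
tcp_pos: [0.5444, -0.2175, 0.1679]
eef_rot: [-180.0, 0.0, 9.6]
contact_force: [-0.4, 0.2, -1.9]
gripper_width: 0.0139
gripper_force: 45.0
```

Request:
{"fn": "carry_out", "kwargs": {"targets": [[0,0,0.003,0,0,0],[0,0,0,0,0,0]]}}

```text
time_s: 11.05
tcp_pos: [0.5445, -0.2175, 0.1664]
eef_rot: [-180.0, 0.0, 9.6]
contact_force: [-0.3, 0.0, -1.3]
gripper_width: 0.0138
gripper_force: 45.0
```

Request:
{"fn": "carry_out", "kwargs": {"targets": [[0,0,0.003,0,0,0],[0,0,0,0,0,0]]}}

```text
time_s: 11.3
tcp_pos: [0.5444, -0.2175, 0.1649]
eef_rot: [-180.0, 0.0, 9.6]
contact_force: [-0.5, 0.2, -0.9]
gripper_width: 0.0137
gripper_force: 45.0
```

Request:
{"fn": "carry_out", "kwargs": {"targets": [[0,0,0.002,0,0,0],[0,0,0,0,0,0],[0,0,0,0,0,0]]}}

```text
time_s: 11.68
tcp_pos: [0.5446, -0.2176, 0.1641]
eef_rot: [180.0, 0.0, 9.6]
contact_force: [-0.3, -0.1, -2.4]
gripper_width: 0.0139
gripper_force: 45.0
```

Request:
{"fn": "carry_out", "kwargs": {"targets": [[0,0,0.002,0,0,0],[0,0,0,0,0,0],[0,0,0,0,0,0]]}}

```text
time_s: 12.05
tcp_pos: [0.5445, -0.2175, 0.1631]
eef_rot: [180.0, 0.0, 9.6]
contact_force: [0.8, 1.3, -2.4]
gripper_width: 0.0137
gripper_force: 45.0
```

Request:
{"fn": "carry_out", "kwargs": {"targets": [[0,0,0.002,0,0,0],[0,0,0,0,0,0]]}}

```text
time_s: 12.3
tcp_pos: [0.5446, -0.2175, 0.162]
eef_rot: [-180.0, -0.0, 9.6]
contact_force: [0.2, 0.3, -2.5]
gripper_width: 0.014
gripper_force: 45.0
```

Request:
{"fn": "carry_out", "kwargs": {"targets": [[0,0,0.002,0,0,0],[0,0,0,0,0,0]]}}

```text
time_s: 12.55
tcp_pos: [0.5446, -0.2175, 0.1611]
eef_rot: [180.0, -0.0, 9.6]
contact_force: [1.1, 0.3, -0.6]
gripper_width: 0.0136
gripper_force: 45.0
```

Request:
{"fn": "carry_out", "kwargs": {"targets": [[0,0,0.002,0,0,0],[0,0,0,0,0,0]]}}

```text
time_s: 12.8
tcp_pos: [0.5447, -0.2176, 0.1602]
eef_rot: [180.0, -0.0, 9.6]
contact_force: [0.6, 0.5, -0.3]
gripper_width: 0.0136
gripper_force: 45.0
```

Request:
{"fn": "carry_out", "kwargs": {"targets": [[0,0,0.002,0,0,0],[0,0,0,0,0,0]]}}

```text
time_s: 13.05
tcp_pos: [0.5448, -0.2176, 0.1592]
eef_rot: [180.0, -0.0, 9.6]
contact_force: [-0.0, 0.6, 2.2]
gripper_width: 0.0141
gripper_force: 45.0
```

Request:
{"fn": "carry_out", "kwargs": {"targets": [[0,0,0.002,0,0,0],[0,0,0,0,0,0],[0,0,0,0,0,0]]}}

```text
time_s: 13.42
tcp_pos: [0.5448, -0.2176, 0.1582]
eef_rot: [180.0, -0.0, 9.6]
contact_force: [0.5, 0.2, 2.8]
gripper_width: 0.0141
gripper_force: 45.0
```

Request:
{"fn": "carry_out", "kwargs": {"targets": [[0,0,0.002,0,0,0],[0,0,0,0,0,0],[0,0,0,0,0,0]]}}

```text
time_s: 13.8
tcp_pos: [0.5447, -0.2176, 0.1572]
eef_rot: [180.0, -0.0, 9.6]
contact_force: [-0.1, 0.8, 4.3]
gripper_width: 0.0138
gripper_force: 45.0
```

```bash
python3 snap.py c3; python3 - <<'E'
from plant import r
import numpy as np,cv2
F=[]
for i in range(4):
    r.capture("wrist");s=r.get_state();F.append(np.r_[s["contact_force"],s["tcp_pos"][2]])
print(np.round(F,4),np.mean(F,0).round(3))
a=cv2.imread("pics/c2.png");w=cv2.imread("pics/c3.png");cv2.imwrite("pics/c3z.png",cv2.resize(w[180:340,230:410],None,fx=3.5,fy=3.5))
E
```

```text
13.8 [ 0.54472826 -0.21758458  0.1572183 ] [ 1.79988980e+02 -2.15142288e-02  9.58190064e+00] [-0.09310928  0.77724297  4.2813217 ] [ 0.61204258 -0.20587771  0.30797956]
[[-1.114   0.7812  5.7103  0.1572]
 [ 0.5872  0.8084  5.1068  0.1572]
 [ 0.0268 -0.2633  4.0823  0.1572]
 [ 0.6217  0.1846  5.2278  0.1572]] [0.03  0.378 5.032 0.157]
```

View pics/c3z.png

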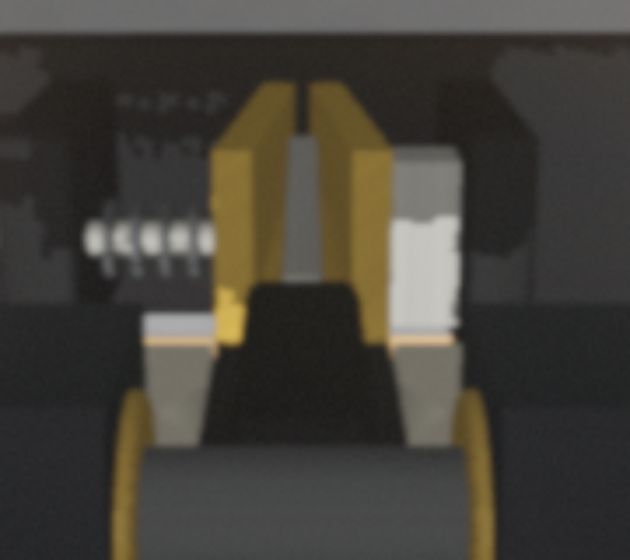

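The blade sits between both plates, with a net push of about 6.5 N. That is roughly 2–3 N per plate. I go one more millimetre and let it settle.

Request:
{"fn": "carry_out", "kwargs": {"targets": [[0,0,0.002,0,0,0],[0,0,0,0,0,0],[0,0,0,0,0,0],[0,0,0,0,0,0]]}}

```text
time_s: 14.55
tcp_pos: [0.5447, -0.2176, 0.1562]
eef_rot: [180.0, -0.0, 9.6]
contact_force: [0.2, 0.5, 5.3]
gripper_width: 0.0139
gripper_force: 45.0
```

```bash
python3 - <<'E'
from plant import r
import numpy as np
F=[]
for i in range(6):
    r.capture("wrist");s=r.get_state();F.append(np.r_[s["contact_force"],s["tcp_pos"]])
print(np.mean(F,0).round(4),np.std(F,0).round(4),s["moment"],s["gripper_force"],s["eef_rot"],s["time_s"])
E
```

```text
[ 0.8975  0.6742  5.7294  0.5447 -0.2176  0.1562] [0.2834 0.499  0.4492 0.     0.     0.    ] [ 0.17633519 -0.2061132  -0.00816124] 45.00118553638458 [ 1.79990749e+02 -1.95647854e-02  9.58042218e+00] 14.85
```

```bash
python3 snap.py c4; python3 - <<'E'
import cv2,numpy as np
for n in("c1","c2","c3","c4"):
    w=cv2.imread(f"pics/{n}.png").max(2).astype(float)
    p=w[250:275,311:321].mean(1);k=np.argmin(np.diff(p[:20]));print(n,p[5:18].round(0).tolist())
E
```

```text
14.85 [ 0.54471224 -0.21757632  0.15623921] [ 1.79990749e+02 -1.95647854e-02  9.58042218e+00] [0.84672944 0.94787679 5.64920259] [ 0.61200601 -0.2058681   0.30698669]
c1 [102.0, 102.0, 102.0, 107.0, 106.0, 88.0, 66.0, 57.0, 56.0, 56.0, 56.0, 56.0, 56.0]
c2 [91.0, 91.0, 93.0, 100.0, 101.0, 81.0, 56.0, 45.0, 44.0, 45.0, 44.0, 44.0, 45.0]
c3 [94.0, 94.0, 95.0, 103.0, 105.0, 82.0, 50.0, 36.0, 34.0, 34.0, 34.0, 34.0, 34.0]
c4 [94.0, 94.0, 95.0, 102.0, 105.0, 83.0, 50.0, 35.0, 33.0, 33.0, 34.0, 34.0, 34.0]
```

```bash
python3 -c "
from plant import r
print(r.close_job())"
```

```text
the job is handed in; nothing more can be done
None
```

I handed the job in with the long blade still gripped upright between both brass plates, held still about 4 mm past first contact with about 7 N of downward push and no slip in the grip; the verdict was not shown.

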